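# Present the flat gauge in the camera chamber

### The arm

A 6-joint arm with a two-finger parallel gripper is mounted at the origin on the work surface. World frame = base frame: x ahead of the robot, y to its left, z up, the work surface at z = 0. Lengths are in m, angles in degrees, forces in N, time in s.
With the tool pointing down it reaches from about 0.4 to 0.825 m from the base axis. Payload 7 kg.
Tool frame: the origin (TCP) lies at the centre of the arm's flange, where the gripper is bolted on; the fingertips stand 178 mm ahead of it and the grasp point (between the pads) lies 159 mm ahead of it (r.tips_ahead is the z of the fingertips in the tool frame, in m); z points along the fingers, y is the line along which they close (so a half turn about z gives the same grasp; the last joint's range is limited). The gripper opens to 88 mm and grips with 3 to 60 N. Pads are 19 mm wide; open, the fingers measure 130 mm over their backs; the gripper's body (78 mm by 193 mm) begins 47 mm behind the grasp point.
Start: joints at [91.221, 20.546, 0.682, 0, -70.136, -16.507], TCP at [0.178, 0.651, 0.405] pointing down, gripper open.
Joint ranges: [-176.03, 176.03], [-82.01, 121.73], [-58.28, 71.71], [-173.87, 95.51], [-174.79, -0.11], [-173.66, 173.66]. Speed limits (degrees/s): [136.94, 136.94, 172.46, 180, 180, 180].

### API

Orientations are given as [roll, pitch, yaw] about the fixed x, y, z axes, in that order (R = Rz(yaw) Ry(pitch) Rx(roll)).
In Python, from plant import r gives the robot as it stands. The module is installed in compiled form; this text tells all that it offers.
- The arm moves only by the shell command python3 -m pendant 'ROWS' [FORCE]. ROWS is JSON, a list that holds one entry, the list of rows, each a list of 7 numbers: the shift along the tool's x, y, z in m, then the turn, a rotation vector about the tool's x, y, z in degrees, then the gripper command: -1 is shut, 1 is fully open, values between are in proportion. A call has 1 to 5 rows; each row is the pose to reach, as a shift and turn from the pose commanded when the call began, along the tool's axes at that moment; what a row does not reach only later rows make up. A row lasts 1/10 s, in which the tool goes at most 50 mm and 8.59 degrees, less where a joint would pass 70% of its speed; a pose out of reach is approached as far as the arm can. A call with a gripper value outside its range is refused whole. The fingers move at their own pace and stop on an object; FORCE is the grip in N (left out, the last holds). Time passes only in rows, so rows that repeat a pose let the fingers close. It gives the time, the measured TCP pose, the force, the opening and the grip force at its end, in the units of the state.
- r.get_state(): the state, without advancing time (a new reading comes with each control period).
- r.capture(name): name is "side" or "top"; returns the picture (400x640x3 uint8, red, green, blue); there is no depth.
- r.camera_params(name): a dict with "fx", "fy", "cx", "cy" (pixels), "dist_coeffs" ([k1, k2, p1, p2, k3] as OpenCV has them; the pictures are not rectified), "R" (3x3) and "t" (3): a world point X has camera coordinates R X + t. Camera axes: x right, y down, z forward; pixel columns grow to the right and rows downward; lengths in m; the calibration is good to about 2 mm. A picture is of the moment at which its call begins. camera_params takes no time and is no camera call.
- r.close_job(): hands the job in; it is judged then, once.
The state is a dict: "time_s": time; "joints": joint angles; "qd": joint speeds; "joint_torque": joint torques, N m; "tcp_pos": TCP position; "eef_rot": TCP orientation; "contact_force": force on the tool from outside, world axes, zero at the start; "moment": the same for the moment, N m; "gripper_width": finger opening in m; "gripper_force": force on a finger pad.
Only numpy, scipy, OpenCV 4.12 (cv2) and the standard library are available. Lean on these libraries where they do the work, as an engineer would, in place of code of your own. Each camera call takes 0.05 s, during which the arm holds its last target. There are 200 camera calls.

### The job

Slide the shutter on the roof of the camera chamber all the way open, then take the flat gauge (the one with the oblong block head) out of the rack, lower it upright through the slot in the chamber's roof and hold it there for its picture, hanging from the gripper with the underside of its head about 15 mm above the roof. Finish while still holding it: do not let it go, do not let it rest on the chamber or jam hard against the slot, and leave the shutter open and the other gauges and things on the bench where they are.

Things in the scene. Friction and masses are not known exactly. Their poses are not given: they have to be found in the camera images.
- chamber: fixed grey camera chamber, closed box 120 (x) x 190 (y) x 110 high, roof 8 thick, clear window on its +x face, black lens tube 52 long on its +y face. Origin: centre of its underside. Placed and turned differently each time; x and y here are its own. Inside empty down to its floor, 102 below the roof's top
- slot (a point): centre of the slot in the chamber's roof, at the height of the roof's top face (110 above the bench), 40 from the roof's centre towards the chamber's -y. The slot is 12 wide along the chamber's x and 42 long along the chamber's y (2 more than the gauge's blade each way), edges bevelled about 2. Axes are the chamber's
- shutter (a joint): travel of the aluminium shutter along the chamber's +y, in m: 0 to 0.012 at the start, covering the slot; 0.075 is its end stop, fully open. It moves with 1 to 3 N and stays where it is left. Plate 42 (x) x 64 (y) x 4 thick on the roof, between two guide rails 5 high, outer faces 54 apart
- shutter_grip (a point): top centre of the shutter's upright fin, 34 above the roof's top face; the fin is 14 (chamber x) x 30 (chamber y) x 30 high and moves with the shutter. Nothing else stands on the roof: pinch the fin across its 14 mm from above
- rack: fixed steel gauge rack, 70 (x) x 250 (y) x 75 high, with three through pockets 14 (x) x 44 (y) in its top plate, at its y = -80, 0 and +80. Origin: centre of its underside. Each pocket holds one gauge, which one where varies
- gauge: flat gauge, loose, 0.14 to 0.28 kg: steel blade 10 thick (x) x 40 wide (y) x 60 long, nose rounded (radius 5), under an oblong aluminium head 26 (x) x 50 (y) x 36 high. Origin: centre of the nose, its lowest point; z up; the head spans 60 to 96 above it. In the rack the head rests on the plate, axes as the rack's. End for end it is the same. Grasp the head from above across its 26 mm
- gauge_round: another gauge in the rack, to be left there: round head 40 across and 36 high, one round pin below. Origin: foot of the pin, 60 below the head's underside
- gauge_twopin: another gauge in the rack, to be left there: square head 30 x 30 x 36 high, two round pins below. Origin: at the feet of the pins, 60 below the head's underside
- loupe: bystander: black round loupe, 36 across, 38 high, standing between rack and chamber. Origin: centre of its underside
- carton: bystander: cardboard carton 70 x 100 x 45 high. Origin: centre of its underside
- driver: bystander: screwdriver lying on the bench. Origin: centre of its underside
- mug: bystander: white mug, 76 across, 90 high. Origin: centre of its underside
- flask: bystander: steel flask, 64 across, 150 high. Origin: centre of its underside
There are look-alikes about, which are no part of the job. Leave any black or turquoise look-alike of the gauge alone.

How it is judged (in metres and radians):
On the way, in this order (a step that is already met when the one before it is completed fails the run):
1. the shutter is slid open (value of joint shutter above 0.06 m), for 0.2 s.
2. the flat gauge is lifted out of the rack in the gripper (z of gauge in the frame of rack above 0.078 m and contact force between the fingers and gauge above 2 N), for 0.1 s.
At the end, for the whole second after the job is handed in: Shutter open over 60 mm; flat gauge upright (0.08 rad) in the slot, nose within 6 mm sideways of its centre, underside of the head 4 to 27 mm above the roof, gripped by the fingers (over 2 N), still (under 20 mm/s), pressing on the chamber with under 10 N (value of joint shutter above 0.06 m and z of gauge in the frame of slot between -0.056 and -0.033 m and horizontal distance between gauge and slot below 0.006 m and angle between gauge's own z axis and vertical below 0.08 rad and contact force between the fingers and gauge above 2 N and contact force between gauge and chamber below 10 N and linear speed of gauge below 0.02 m/s); the arm keeps its last pose, push and grip.
It fails at once if another gauge is shifted by more than 30 mm (distance of any of gauge_round, gauge_twopin from where it was at the start of the episode above 0.03 m).
It fails at once if a bystander is shifted by more than 30 mm (distance of any of loupe, carton, driver, mug, flask from where it was at the start of the episode above 0.03 m).
It also fails if it takes over 54 s, if anything falls off the work surface, if the arm or the gripper's body presses on something with over 40 N, if the wrist force passes 120 N, or if a joint passes its speed limit or range.

## Working session

There is one attempt and no reset: what is moved stays moved. The work goes in short steps, Python scripts to look and compute and a shell command to move; the robot and the scene stay as the last step left them, time stands still between calls to the robot, and variables do not carry over. Pictures are saved under pics/ and viewed, at most 10 in all, crops included, and the job is handed in when it is done.

```bash
mkdir -p pics; python3 - <<'E'
from plant import r
import cv2
for n in("top","side"):
    im=r.capture(n); cv2.imwrite(f"pics/{n}0.png",im[:,:,::-1]); p=r.camera_params(n)
    print(n,{k:(v.tolist() if hasattr(v,'tolist') else v) for k,v in p.items()})
s=r.get_state();print(s)
E
```

```text
top {'fx': 413.1006125845527, 'fy': 413.1006125845527, 'cx': 316.68641676531036, 'cy': 193.80462768771764, 'dist_coeffs': [-0.02508069552049912, 0.0, 0.0, 0.0, 0.0], 'R': [[-0.02242692266539467, -0.9993833034767546, -0.027019361051831323], [-0.993300235798298, 0.025338730170114655, -0.11275012335430813], [0.11336522704430134, 0.02430969940692262, -0.9932559407383069]], 't': [0.004486804905951559, 0.5982462378020538, 0.9588084988181039]}
side {'fx': 506.58492996426827, 'fy': 506.58492996426827, 'cx': 315.6640182218854, 'cy': 201.3747211174602, 'dist_coeffs': [-0.047755771101350465, 0.0, 0.0, 0.0, 0.0], 'R': [[0.8848092401291761, -0.4656458180469754, -0.016928695088314356], [-0.26452138529563507, -0.4720646183064343, -0.8409419913790003], [0.3835896835204361, 0.7485512462607776, -0.5408604130624909]], 't': [-0.5209328157837753, 0.2514571601439037, 0.9897826125194555]}
{'time_s': 0.1, 'joints': array([ 9.12201230e+01,  2.05877559e+01,  6.39653023e-01, -1.72028563e-02,
       -7.01358140e+01, -1.65072591e+01]), 'qd': array([-0.05447219, -0.07784657,  0.17166575,  0.0398587 ,  0.01491946,
        0.00880889]), 'joint_torque': array([-2.10880103e-04, -5.84163308e+01,  2.93751973e+01,  7.01558277e+00,
        1.02112195e-02, -4.75372633e-05]), 'tcp_pos': array([0.1779227 , 0.65095625, 0.40381785]), 'eef_rot': array([ 1.79914946e+02, -8.33985741e-03, -1.52929871e+01]), 'contact_force': array([ 0.38752369,  0.09023934, -0.63148079]), 'moment': array([-0.04531396,  0.06226414, -0.05544078]), 'gripper_force': 0.0, 'gripper_width': 0.08766917466350253}
```

View pics/top0.png

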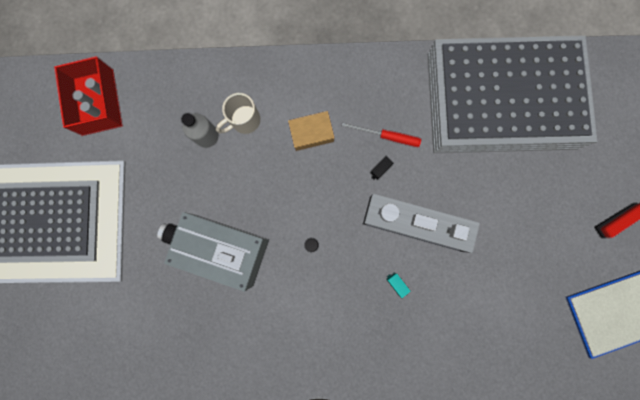

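View pics/side0.png

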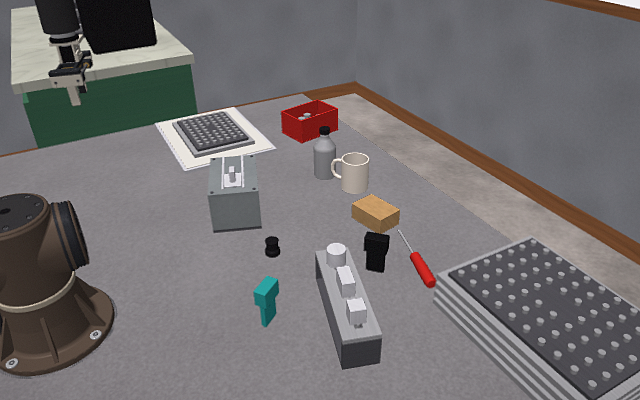

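The top view shows the chamber around (215,250) with its lens tube at (167,233) and the shutter fin at (228,257). The rack is around (422,222), with the round gauge at (390,212), the flat one in the middle at (425,222) and the two-pin one at (460,232). The loupe is at (312,245). Next I'll take enlarged crops.

```bash
python3 - <<'E'
import cv2,numpy as np
a=cv2.imread("pics/top0.png")
A=cv2.resize(a[200:300,150:280],None,fx=6,fy=6,interpolation=cv2.INTER_CUBIC)[:, :780]
B=cv2.resize(a[185:260,355:485],None,fx=6,fy=6,interpolation=cv2.INTER_CUBIC)
cv2.imwrite("pics/c1.png",A);cv2.imwrite("pics/c2.png",B)
E
```

```text
(no output)
```

View pics/c1.png

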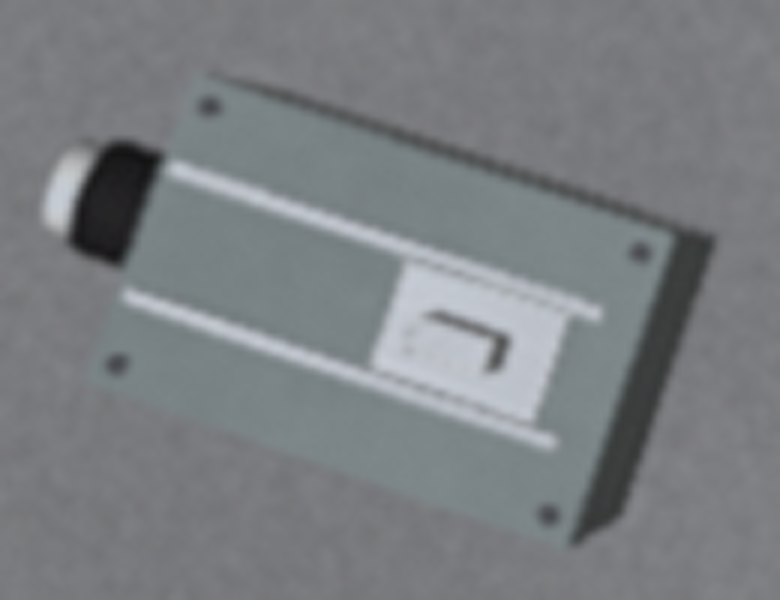

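View pics/c2.png

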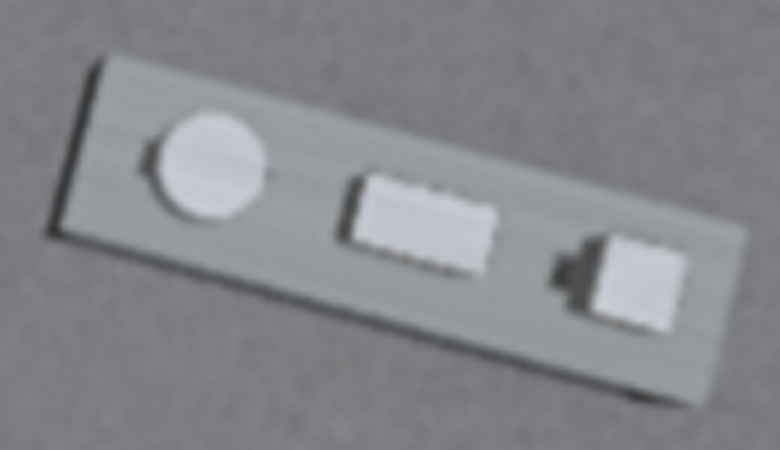

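The crops show the roof screws at about (184.8,217.6), (256.6,242), (169.5,260.6) and (241.3,285.8) in full-image pixels. The flat head is a clear white rectangle near (425,222), and the fin is centred on the shutter plate near (228,257).

```bash
cat > h.py <<'E'
import cv2,numpy as np
from plant import r
from scipy.spatial.transform import Rotation as Ro
def ray(n,uv,z):
    p=r.camera_params(n);K=np.array([[p['fx'],0,p['cx']],[0,p['fy'],p['cy']],[0,0,1]])
    q=cv2.undistortPoints(np.array(uv,float).reshape(-1,1,2),K,np.array(p['dist_coeffs']))[:,0]
    R=np.array(p['R']);C=-R.T@np.array(p['t']);d=np.c_[q,np.ones(len(q))]@R
    return C+d*((z-C[2])/d[:,2])[:,None]
def proj(n,X):
    p=r.camera_params(n);K=np.array([[p['fx'],0,p['cx']],[0,p['fy'],p['cy']],[0,0,1]])
    return cv2.projectPoints(np.array(X,float).reshape(-1,1,3),cv2.Rodrigues(np.array(p['R']))[0],np.array(p['t']),K,np.array(p['dist_coeffs']))[0][:,0]
def go(g,yaw,tcp=None):
    "tool-axis shift to put the grasp point at g (world), pointing down at yaw"
    s=r.get_state();R=Ro.from_euler('xyz',s['eef_rot'],degrees=True)
    T=Ro.from_euler('xyz',[180,0,yaw],degrees=True)
    tgt=np.array(g)+[0,0,.159]
    print('tcp',s['tcp_pos'].round(4),s['eef_rot'].round(2),'t',s['time_s'],'F',s['contact_force'].round(1),'w',round(s['gripper_width'],4))
    print('shift',R.inv().apply(tgt-s['tcp_pos']).round(4),'turn',np.degrees((R.inv()*T).as_rotvec()).round(2))
E
python3 - <<'E'
from h import *
a=cv2.imread("pics/top0.png").astype(float)
g=a.mean(2)
S=[]
for u,v in [(184.8,217.6),(256.6,242),(169.5,260.6),(241.3,285.8)]:
    x0,y0=int(u+.5)-4,int(v+.5)-4;P=g[y0:y0+9,x0:x0+9];w=np.clip(np.median(P)-12-P,0,None)
    Y,X=np.mgrid[0:9,0:9];w[(X-4)**2+(Y-4)**2>10]=0
    S.append((x0+(w*X).sum()/w.sum(),y0+(w*Y).sum()/w.sum()))
W=ray("top",S,.110);print(np.round(S,1).tolist());print(W.round(4))
c=W.mean(0);d=(W[0]-W[1])+(W[2]-W[3]);e=(W[0]-W[2])+(W[1]-W[3])
print('chamber',c,'yaw',np.degrees(np.arctan2(-d[0],d[1])),np.degrees(np.arctan2(e[1],e[0])),np.linalg.norm(d)/2,np.linalg.norm(e)/2)
y=d/np.linalg.norm(d);print('slot',c-.04*y)
# bright things
m=((g>185)*255).astype('uint8')
for k in cv2.findContours(m,cv2.RETR_EXTERNAL,cv2.CHAIN_APPROX_NONE)[0]:
    b=cv2.boundingRect(k)
    if cv2.contourArea(k)>40 and 150<b[0]<490 and 190<b[1]<300:
        (cx,cy),_,_=R=cv2.minAreaRect(k);bp=ray("top",cv2.boxPoints(R),.111);
        e1=bp[1]-bp[0];e2=bp[2]-bp[1];l=e1 if np.linalg.norm(e1)>np.linalg.norm(e2) else e2
        print(b,(cx,cy),'world',bp.mean(0).round(4),np.linalg.norm(e1).round(4),np.linalg.norm(e2).round(4),'longaxis yaw',np.degrees(np.arctan2(l[1],l[0])).round(1))
# loupe, and profile along fin
print('roi fin'); print(g[246:272:1,208:250:1].astype(int)[::2,::2])
E
```

```text
[[184.5, 217.3], [256.3, 241.7], [169.0, 260.2], [241.0, 285.4]]
[[0.5443 0.284  0.11  ]
 [0.4869 0.1235 0.11  ]
 [0.4503 0.3175 0.11  ]
 [0.393  0.1576 0.11  ]]
chamber [0.46863322 0.22067605 0.11      ] yaw -19.70663382062739 -19.782935940653836 0.17019157583371908 0.0998742783166282
slot [0.45514505 0.18301879 0.11      ]
(213, 244, 31, 26) (227.85003662109375, 256.45001220703125) world [0.4561 0.1863 0.111 ] 0.0405 0.0605 longaxis yaw -109.2
(454, 225, 15, 15) (461.1470947265625, 231.91180419921875) world [ 0.4978 -0.3246  0.111 ] 0.0271 0.0267 longaxis yaw -17.3
(415, 215, 23, 15) (425.6192626953125, 221.8961639404297) world [ 0.5215 -0.2485  0.111 ] 0.0232 0.047 longaxis yaw -106.8
(382, 204, 17, 17) (390.2500305175781, 212.25) world [ 0.5446 -0.1723  0.111 ] 0.0345 0.0354 longaxis yaw -137.1
roi fin
[[126 125 126 126 158 202 202 199 192 180 166 177 189 182 164 138 133 129
  131 131 131]
 [128 129 128 126 179 201 201 200 201 199 198 192 188 172 181 184 182 165
  141 133 130]
 [130 131 130 131 198 201 201 199 199 200 198 197 197 197 190 187 171 185
  186 184 149]
 [128 129 127 1
[... 175 characters left out ...]
9 197 197 188 196 194 194 196 189 171 119 122 196 196 196 193
  132 130 132]
 [129 126 171 199 194 179 193 193 195 195 196 196 113 141 196 196 197 180
  128 130 131]
 [141 132 182 205 201 197 195 195 191 196 197 180  91 171 196 194 196 153
  127 130 132]
 [193 187 177 164 185 198 203 200 196 195 196 180 175 194 195 195 193 132
  130 132 132]
 [135 153 173 190 182 174 159 187 197 200 197 196 196 196 194 194 177 131
  131 132 132]
 [129 129 128 137 156 180 188 180 171 165 189 196 198 196 195 196 156 130
  130 132 131]
 [130 130 130 131 131 131 141 158 184 188 185 159 173 193 197 193 130 131
  131 132 132]
 [130 130 130 132 132 131 132 130 131 142 160 183 186 182 164 158 126 128
  130 131 132]]
```

```bash
python3 -c "
from h import *
go([.456,.1857,.20],-109.75)"
```

```text
tcp [0.1779 0.651  0.4038] [ 1.7991e+02 -1.0000e-02 -1.5290e+01] t 0.1 F [ 0.4  0.1 -0.6] w 0.0877
shift [0.3909 0.3754 0.0454] turn [ 6.000e-02 -8.000e-02  9.446e+01]
```

```bash
python3 -m pendant '[[[0.03,0.03,0,0,0,8,1],[0.06,0.06,0,0,0,16,1],[0.09,0.09,0,0,0,24,1],[0.12,0.12,0,0,0,32,1],[0.15,0.15,0,0,0,40,1]]]'; python3 -c "
from h import *
go([.456,.1857,.20],-109.75)"
```

```text
time_s: 0.6
tcp_pos: [0.2836, 0.4651, 0.4043]
eef_rot: [180.0, -0.0, -55.6]
contact_force: [0.8, 0.1, -0.1]
gripper_width: 0.0875
gripper_force: 0.0
tcp [0.2836 0.4651 0.4043] [ 1.7997e+02 -2.0000e-02 -5.5600e+01] t 0.6 F [ 0.8  0.1 -0.1] w 0.0875
shift [0.3279 0.0156 0.0454] turn [ 2.000e-02 -3.000e-02  5.415e+01]
```

```bash
python3 -m pendant '[[[0.045,0.002,0,0,0,8,1],[0.09,0.004,0,0,0,16,1],[0.135,0.006,0,0,0,24,1],[0.18,0.008,0,0,0,32,1],[0.225,0.01,0,0,0,40,1]]]'; python3 -c "
from h import *
go([.456,.1857,.20],-109.75)"
```

```text
time_s: 1.1
tcp_pos: [0.4035, 0.2744, 0.4047]
eef_rot: [180.0, 0.0, -95.6]
contact_force: [1.5, 0.7, 1.3]
gripper_width: 0.0875
gripper_force: 0.0
tcp [0.4035 0.2744 0.4047] [ 1.800e+02  1.000e-02 -9.559e+01] t 1.1 F [1.5 0.7 1.3] w 0.0875
shift [ 0.0832 -0.0609  0.0456] turn [ 0.    0.   14.16]
```

```bash
python3 -m pendant '[[[0.03,-0.02,0.01,0,0,7,1],[0.06,-0.04,0.03,0,0,14.2,1],[0.083,-0.061,0.045,0,0,14.2,1],[0.083,-0.061,0.045,0,0,14.2,1],[0.083,-0.061,0.045,0,0,14.2,1]]]'; python3 - <<'E'
from h import *
go([.456,.1857,.137],-109.75)
im=r.capture("side")[:,:,::-1]; cv2.imwrite("pics/s1.png",cv2.resize(im[100:260,160:320],(640,640))[:600])
E
```

```text
time_s: 1.6
tcp_pos: [0.4564, 0.1873, 0.3592]
eef_rot: [180.0, -0.1, -109.6]
contact_force: [-0.3, 0.2, 0.4]
gripper_width: 0.088
gripper_force: 0.0
tcp [0.4564 0.1873 0.3592] [ 1.7997e+02 -6.0000e-02 -1.0959e+02] t 1.6 F [-0.3  0.2  0.4] w 0.088
shift [ 0.0015 -0.0002  0.0632] turn [ 0.03 -0.06  0.16]
```

View pics/s1.png

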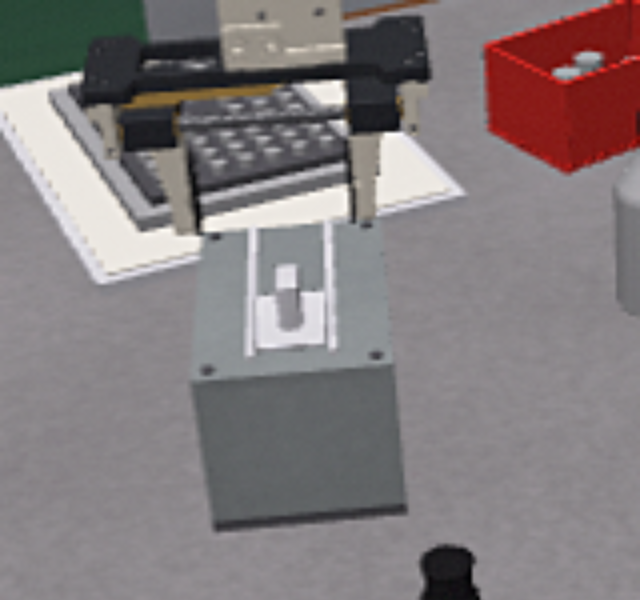

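The gripper is over the fin (crop (288,270)), with the fingers on either side at crop x of about 190 and 362. I'll lower it and pinch.

```bash
python3 -m pendant '[[[0.001,0,0.025,0,0,0,1],[0.001,0,0.05,0,0,0,1],[0.001,0,0.063,0,0,0,1],[0.001,0,0.063,0,0,0,1]]]' && python3 -m pendant '[[[0,0,0,0,0,0,-1],[0,0,0,0,0,0,-1],[0,0,0,0,0,0,-1],[0,0,0,0,0,0,-1],[0,0,0,0,0,0,-1]]]' 15;python3 -m pendant '[[[0,0,0,0,0,0,-1],[0,0,0,0,0,0,-1]]]'
```

```text
time_s: 2.05
tcp_pos: [0.455, 0.1876, 0.2955]
eef_rot: [179.9, -0.1, -109.4]
contact_force: [-0.1, 0.0, -0.3]
gripper_width: 0.0878
gripper_force: 0.0
time_s: 2.55
tcp_pos: [0.4558, 0.187, 0.2971]
eef_rot: [-180.0, 0.0, -109.5]
contact_force: [-0.3, -0.1, 0.4]
gripper_width: 0.0535
gripper_force: 0.0
time_s: 2.75
tcp_pos: [0.4558, 0.1869, 0.2967]
eef_rot: [-180.0, 0.0, -109.5]
contact_force: [-1.6, -0.2, 0.2]
gripper_width: 0.0373
gripper_force: 0.0
```

```bash
python3 -m pendant '[[[0,0,0,0,0,0,-1],[0,0,0,0,0,0,-1],[0,0,0,0,0,0,-1],[0,0,0,0,0,0,-1],[0,0,0,0,0,0,-1]]]'
```

```text
time_s: 3.25
tcp_pos: [0.4571, 0.1869, 0.2968]
eef_rot: [-179.9, 0.0, -109.5]
contact_force: [10.3, -3.8, -6.2]
gripper_width: 0.0135
gripper_force: 15.0
```

```bash
python3 -m pendant '[[[0,-0.001,0,0,0,0,-1],[-0.01,-0.0015,0,0,0,0,-1],[-0.02,-0.0015,0,0,0,0,-1],[-0.03,-0.0015,0,0,0,0,-1],[-0.04,-0.0015,0,0,0,0,-1]]]'; python3 -c "
from plant import r;s=r.get_state();print(s['contact_force'])"
```

```text
time_s: 3.75
tcp_pos: [0.4711, 0.2249, 0.2967]
eef_rot: [-180.0, -0.0, -109.5]
contact_force: [3.9, -4.9, -0.2]
gripper_width: 0.0143
gripper_force: 15.0
[ 3.94139471 -4.88313622 -0.17840215]
```

```bash
python3 -m pendant '[[[-0.01,0,0,0,0,0,-1],[-0.02,0,0,0,0,0,-1],[-0.028,0,0,0,0,0,-1],[-0.031,0,0,0,0,0,-1],[-0.031,0,0,0,0,0,-1]]]'
```

```text
time_s: 4.25
tcp_pos: [0.4815, 0.2542, 0.2967]
eef_rot: [-180.0, 0.0, -109.4]
contact_force: [5.9, -1.9, -1.2]
gripper_width: 0.0139
gripper_force: 15.0
```

```bash
python3 -m pendant '[[[0,0,0,0,0,0,1],[0,0,0,0,0,0,1],[0,0,0,0,0,0,1],[0,0,0,0,0,0,1],[0,0,0,0,0,0,1]]]' >/dev/null;  python3 -m pendant '[[[0,0,-0.02,0,0,0,1],[0,0,-0.05,0,0,0,1],[0,0,-0.08,0,0,0,1],[0,0,-0.1,0,0,0,1],[0,0,-0.1,0,0,0,1]]]'; python3 -c "
from h import *
go([.5214,-.2485,.20],-107)"
```

```text
time_s: 5.25
tcp_pos: [0.4814, 0.2538, 0.4001]
eef_rot: [-179.8, 0.3, -109.5]
contact_force: [0.0, -0.3, 0.7]
gripper_width: 0.0857
gripper_force: 0.0
tcp [0.4814 0.2538 0.4001] [-179.83    0.28 -109.46] t 5.25 F [ 0.  -0.3  0.7] w 0.0857
shift [ 0.4605 -0.2049  0.0394] turn [-0.17  0.28 -2.46]
```

```bash
python3 -m pendant '[[[0.02,-0.009,0,0,0,0,1],[0.06,-0.027,0,0,0,0,1],[0.1,-0.045,0,0,0,-1,1],[0.14,-0.062,0,0,0,-2,1],[0.18,-0.08,0,0,0,-2.5,1]]]' >/dev/null;  python3 -m pendant '[[[0.04,-0.018,0,0,0,0,1],[0.08,-0.036,0,0,0,0,1],[0.12,-0.054,0,0,0,0,1],[0.16,-0.072,0,0,0,0,1],[0.2,-0.09,0,0,0,0,1]]]'; python3 - <<'E'
from h import *
go([.5214,-.2485,.20],-107)
im=r.capture("top")[:,:,::-1]; cv2.imwrite("pics/t2.png",im)
cv2.imwrite("pics/t2c.png",cv2.resize(im[200:300,150:280],None,fx=6,fy=6,interpolation=cv2.INTER_CUBIC))
E
```

```text
time_s: 6.25
tcp_pos: [0.5236, -0.1623, 0.3961]
eef_rot: [180.0, 0.0, -107.0]
contact_force: [1.0, 0.7, 0.8]
gripper_width: 0.0878
gripper_force: 0.0
tcp [ 0.5236 -0.1623  0.3961] [ 1.7997e+02  1.0000e-02 -1.0698e+02] t 6.25 F [1.  0.7 0.8] w 0.0878
shift [ 0.0831 -0.0231  0.0371] turn [0.03 0.01 0.02]
```

View pics/t2c.png

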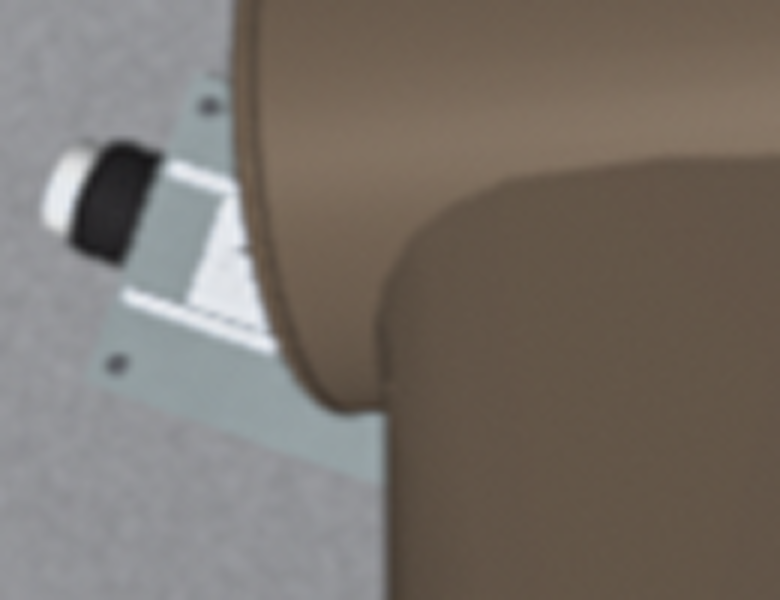

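The shutter is open: the plate's left end moved from crop x of about 395 to 205, roughly 71 mm. Now for the gauge.

```bash
python3 -m pendant '[[[0.04,-0.012,0,0,0,0,1],[0.083,-0.023,0.01,0,0,0,1],[0.083,-0.023,0.037,0,0,0,1],[0.083,-0.023,0.037,0,0,0,1],[0.083,-0.023,0.037,0,0,0,1]]]'; python3 - <<'E'
from h import *
go([.5216,-.2485,.098],-107)
im=r.capture("side")[:,:,::-1]; cv2.imwrite("pics/s2.png",cv2.resize(im[120:380,260:460],None,fx=2.3,fy=2.3))
E
```

```text
time_s: 6.8
tcp_pos: [0.5215, -0.2465, 0.3593]
eef_rot: [179.9, -0.0, -107.0]
contact_force: [0.4, -0.1, 0.7]
gripper_width: 0.0878
gripper_force: 0.0
tcp [ 0.5215 -0.2465  0.3593] [ 1.7989e+02 -3.0000e-02 -1.0699e+02] t 6.8 F [ 0.4 -0.1  0.7] w 0.0878
shift [ 0.0019 -0.0009  0.1023] turn [ 0.11 -0.03  0.01]
```

View pics/s2.png

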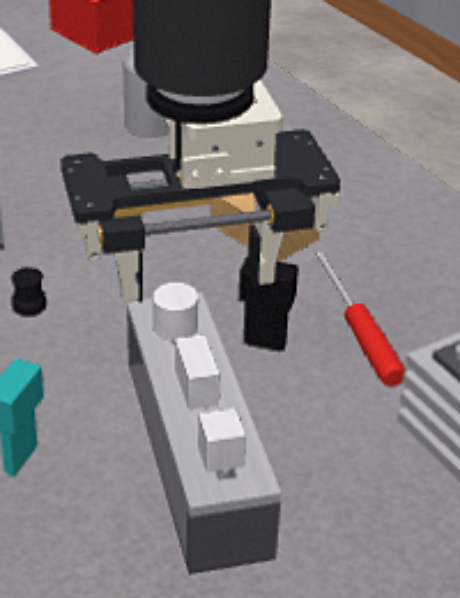

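The gripper is above the flat head (crop (198,365)), with the fingers straddling it and nothing in the way. I'll go down and grip.

```bash
python3 -m pendant '[[[0.002,-0.001,0.03,0,0,0,1],[0.002,-0.001,0.06,0,0,0,1],[0.002,-0.001,0.09,0,0,0,1],[0.002,-0.001,0.102,0,0,0,1],[0.002,-0.001,0.102,0,0,0,1]]]' && python3 -m pendant '[[[0,0,0,0,0,0,-1],[0,0,0,0,0,0,-1],[0,0,0,0,0,0,-1],[0,0,0,0,0,0,-1],[0,0,0,0,0,0,-1]]]' 30;python3 -m pendant '[[[0,0,0,0,0,0,-1],[0,0,0,0,0,0,-1],[0,0,0,0,0,0,-1],[0,0,0,0,0,0,-1],[0,0,0,0,0,0,-1]]]'
```

```text
time_s: 7.35
tcp_pos: [0.5222, -0.2481, 0.2572]
eef_rot: [179.9, -0.0, -106.9]
contact_force: [0.1, 0.4, 0.8]
gripper_width: 0.0877
gripper_force: 0.0
time_s: 7.85
tcp_pos: [0.5221, -0.2489, 0.2582]
eef_rot: [-180.0, 0.0, -107.0]
contact_force: [0.2, 0.1, 0.2]
gripper_width: 0.053
gripper_force: 0.0
time_s: 8.35
tcp_pos: [0.5221, -0.2489, 0.2576]
eef_rot: [-180.0, -0.0, -107.0]
contact_force: [0.3, 0.2, 1.0]
gripper_width: 0.0259
gripper_force: 30.0
```

```bash
python3 -m pendant '[[[0,0,-0.01,0,0,0,-1],[0,0,-0.03,0,0,0,-1],[0,0,-0.055,0,0,0,-1],[0,0,-0.08,0,0,0,-1],[0,0,-0.105,0,0,0,-1]]]'; python3 -m pendant '[[[0,0,-0.025,0,0,0,-1],[0,0,-0.045,0,0,0,-1],[0,0,-0.045,0,0,0,-1]]]'; python3 -c "
from h import *
go([.4558,.1828,.2486],-109.75)"
```

```text
time_s: 8.85
tcp_pos: [0.5217, -0.2487, 0.3641]
eef_rot: [180.0, 0.0, -107.0]
contact_force: [0.5, 0.2, -0.9]
gripper_width: 0.0263
gripper_force: 30.0
time_s: 9.15
tcp_pos: [0.5224, -0.249, 0.4114]
eef_rot: [-179.7, 0.0, -107.0]
contact_force: [-0.2, 0.9, -0.9]
gripper_width: 0.0257
gripper_force: 30.0
tcp [ 0.5224 -0.249   0.4114] [-1.7969e+02  1.0000e-02 -1.0697e+02] t 9.15 F [-0.2  0.9 -0.9] w 0.0257
shift [-0.3936  0.1897  0.0028] turn [-0.31  0.02  2.78]
```

```bash
python3 -m pendant '[[[-0.015,0.007,0,0,0,0,-1],[-0.045,0.021,0,0,0,0,-1],[-0.08,0.038,0,0,0,1,-1],[-0.115,0.055,0,0,0,2,-1],[-0.15,0.072,0,0,0,2.8,-1]]]' >/dev/null; python3 -m pendant '[[[-0.035,0.017,0,0,0,0,-1],[-0.07,0.034,0,0,0,0,-1],[-0.105,0.05,0,0,0,0,-1],[-0.13,0.062,0,0,0,0,-1],[-0.14,0.066,0,0,0,0,-1]]]'; python3 - <<'E'
from h import *
go([.4558,.1828,.2486],-109.75)
a=r.capture("top")[:,:,::-1];b=r.capture("side")[:,:,::-1]
cv2.imwrite("pics/t3.png",a);cv2.imwrite("pics/s3.png",b)
print(proj("top",[.4558,.1828,.11]),proj("side",[.4558,.1828,.11]))
cv2.imwrite("pics/ts3.png",np.hstack([cv2.resize(a[200:300,170:270],(400,400),interpolation=cv2.INTER_CUBIC),cv2.resize(b[130:230,180:280],(400,400),interpolation=cv2.INTER_CUBIC)]))
E
```

```text
time_s: 10.15
tcp_pos: [0.4812, 0.072, 0.4068]
eef_rot: [179.9, -0.0, -109.7]
contact_force: [-0.1, -0.7, -2.3]
gripper_width: 0.0255
gripper_force: 30.0
tcp [0.4812 0.072  0.4068] [ 1.7992e+02 -3.0000e-02 -1.0965e+02] t 10.15 F [-0.1 -0.7 -2.3] w 0.0255
shift [-0.0958  0.0612 -0.0008] turn [ 0.08 -0.03  0.1 ]
[[229.53411485 256.52020282]] [[232.31602089 181.85993407]]
```

View pics/ts3.png

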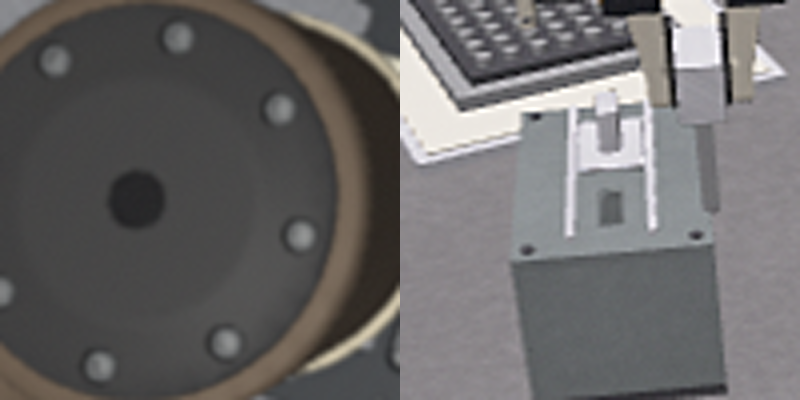

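The side view shows the open slot at about (232.7,181.4), against a prediction of (232.3,181.9). I'll compute its centroid exactly.

```bash
python3 - <<'E'
from h import *
g=cv2.imread("pics/s3.png").astype(float).mean(2)
P=g[173:191,224:242];print(P.astype(int)[::1])
w=np.clip(118-P,0,40);Y,X=np.mgrid[0:18,0:18]
w[(np.abs(X-8.5)>5)|(np.abs(Y-8.5)>7)]=0
c=(224+(w*X).sum()/w.sum(),173+(w*Y).sum()/w.sum());print(c,ray("side",[c],.110))
print(ray("side",[(230,150)],.11))
# the four roof screws seen from the side
for q in ray("top",[[184.5,217.3],[256.3,241.7],[169.0,260.2],[241.0,285.4]],.11):print(proj("side",q))
E
```

```text
[[153 123 118 119 120 135 140 139 139 141 141 141 139 143 145 144 141 175]
 [155 142 143 143 144 144 145 145 144 144 144 142 146 144 143 143 135 172]
 [147 140 145 145 143 143 142 142 145 145 143 144 145 144 144 141 134 172]
 [148 141 144 146 146 145 144 145 147 146 142 140 146 148 145 142 134 172]
 [147 142 144 145 149 142 127 119 127 134 135 134 146 148 147 147 138 172]
 [148 142 146 147 149 129 123 109  93  88  84 117 144 148 146 144 138 175]
 [151 145 145 147 148 132 115  98  93  94  90 118 142 144 147 144 140 175]
 [149 144 147 143 147 131 108  97  98  99  98 121 144 146 147 146 142 153]
 [149 143 145 145 149 133 106  97 100 100  97 120 145 148 150 148 143 156]
 [148 144 147 147 151 133 106  96  98  99  95 117 146 149 147 147 142 154]
 [150 143 147 147 150 135 105  96  97  98  92 115 146 151 149 146 142 155]
 [149 144 147 148 150 133 101  92  96  96  91 107 143 150 147 147 142 154]
 [138 147 149 149 150 134  98  93  97  96  95 108 140 148 148 146 144 152]
 [134 146 144 146 147 133 118 123 123 137 138 144 149 145 145 146 146 137]
 [137 145 144 145 147 150 152 153 149 150 148 148 145 144 145 144 146 141]
 [146 147 145 148 149 150 149 149 146 146 145 146 145 146 144 148 148 148]
 [142 144 146 144 145 148 145 146 147 146 147 146 149 148 148 150 147 148]
 [144 143 147 147 147 149 148 147 147 148 149 146 147 149 149 150 149 148]]
(np.float64(232.38628899835797), np.float64(181.69581280788177)) [[0.45622436 0.1834704  0.11      ]]
[[0.5093411  0.34997446 0.11      ]]
[[250.73812882 156.77992914]]
[[253.10178556 189.60073035]]
[[213.04931624 159.86906818]]
[[210.88602951 193.18795961]]
```

```bash
python3 -m pendant '[[[-0.015,0.01,0,0,0,0,-1],[-0.045,0.03,0,0,0,0,-1],[-0.08,0.052,0,0,0,0,-1],[-0.096,0.061,0,0,0,0,-1],[-0.096,0.061,0,0,0,0,-1]]]'; python3 -m pendant '[[[0,0,0,0,0,0,-1],[0,0,0,0,0,0,-1]]]' >/dev/null; python3 - <<'E'
from h import *
go([.4558,.1828,.2486],-109.75)
b=r.capture("side")[:,:,::-1];cv2.imwrite("pics/s4.png",b)
cv2.imwrite("pics/s4c.png",cv2.resize(b[100:200,180:290],None,fx=6,fy=6,interpolation=cv2.INTER_CUBIC))
E
```

```text
time_s: 10.75
tcp_pos: [0.4571, 0.1818, 0.4071]
eef_rot: [180.0, -0.0, -109.7]
contact_force: [-0.3, 0.2, -2.6]
gripper_width: 0.0257
gripper_force: 30.0
tcp [0.4574 0.1797 0.4073] [ 1.7998e+02 -4.0000e-02 -1.0985e+02] t 10.95 F [ 0.1 -0.6 -1.5] w 0.0259
shift [-0.0023  0.0026 -0.0003] turn [ 0.02 -0.04 -0.1 ]
```

View pics/s4c.png

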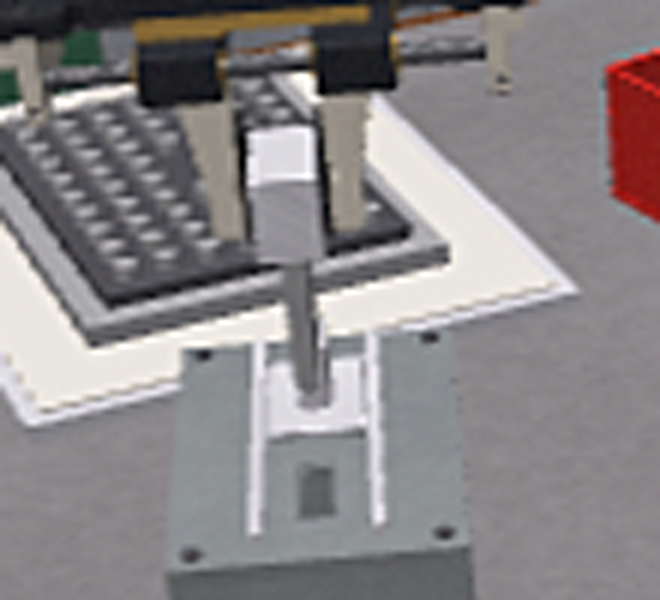

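The gauge hangs upright over the roof, with its nose at crop (315,395) and the slot at crop (317,490). I'll correct sideways and lower it to just above the slot.

```bash
python3 -m pendant '[[[-0.002,0.002,0.01,0,0,0,-1],[-0.002,0.002,0.025,0,0,0,-1],[-0.002,0.002,0.035,0,0,0,-1],[-0.002,0.002,0.035,0,0,0,-1],[-0.002,0.002,0.035,0,0,0,-1]]]'>/dev/null; python3 -m pendant '[[[0,0,0,0,0,0,-1],[0,0,0,0,0,0,-1],[0,0,0,0,0,0,-1]]]' >/dev/null; python3 -c "
from h import *
go([.456,.183,.1486],-109.75)"
```

```text
tcp [0.4562 0.1834 0.3731] [-1.7998e+02  4.0000e-02 -1.0978e+02] t 11.8 F [-0.5 -0.4 -1.7] w 0.0258
shift [0.0005 0.0001 0.0655] turn [-0.02  0.04 -0.03]
```

```bash
python3 -m pendant '[[[0,0,0.008,0,0,0,-1],[0,0,0.014,0,0,0,-1],[0,0,0.018,0,0,0,-1],[0,0,0.021,0,0,0,-1],[0,0,0.024,0,0,0,-1]]]'; python3 -m pendant '[[[0,0,0.002,0,0,0,-1],[0,0,0.004,0,0,0,-1],[0,0,0.004,0,0,0,-1]]]'; python3 -c "
from h import *
go([.456,.183,.1486],-109.75)"
```

```text
time_s: 12.3
tcp_pos: [0.4562, 0.1833, 0.3483]
eef_rot: [180.0, -0.0, -109.8]
contact_force: [0.7, 0.5, -1.8]
gripper_width: 0.0257
gripper_force: 30.0
time_s: 12.6
tcp_pos: [0.4561, 0.1832, 0.3444]
eef_rot: [180.0, -0.0, -109.8]
contact_force: [-0.0, -1.1, -1.9]
gripper_width: 0.0257
gripper_force: 30.0
tcp [0.4561 0.1832 0.3444] [ 1.7999e+02 -2.0000e-02 -1.0979e+02] t 12.6 F [-0.  -1.1 -1.9] w 0.0257
shift [0.0003 0.     0.0368] turn [ 0.01 -0.02 -0.04]
```

```bash
python3 -m pendant '[[[0,0,0.004,0,0,0,-1],[0,0,0.008,0,0,0,-1],[0,0,0.012,0,0,0,-1],[0,0,0.016,0,0,0,-1],[0,0,0.02,0,0,0,-1]]]'; python3 -m pendant '[[[0,0,0.004,0,0,0,-1],[0,0,0.008,0,0,0,-1],[0,0,0.012,0,0,0,-1],[0,0,0.015,0,0,0,-1],[0,0,0.016,0,0,0,-1]]]'; python3 -m pendant '[[[0,0,0,0,0,0,-1],[0,0,0,0,0,0,-1],[0,0,0,0,0,0,-1],[0,0,0,0,0,0,-1],[0,0,0,0,0,0,-1]]]'; python3 - <<'E'
from h import *
go([.456,.183,.1486],-109.75)
b=r.capture("side")[:,:,::-1]
cv2.imwrite("pics/s5c.png",cv2.resize(b[100:220,170:290],(600,600),interpolation=cv2.INTER_CUBIC))
E
```

```text
time_s: 13.1
tcp_pos: [0.4562, 0.1833, 0.3242]
eef_rot: [180.0, -0.0, -109.8]
contact_force: [0.4, -0.1, -2.7]
gripper_width: 0.0258
gripper_force: 30.0
time_s: 13.6
tcp_pos: [0.4561, 0.1833, 0.3083]
eef_rot: [180.0, -0.0, -109.8]
contact_force: [-0.5, -0.5, -2.7]
gripper_width: 0.0257
gripper_force: 30.0
time_s: 14.1
tcp_pos: [0.4562, 0.1833, 0.3088]
eef_rot: [-180.0, 0.0, -109.8]
contact_force: [-0.3, -1.6, -1.9]
gripper_width: 0.0261
gripper_force: 30.0
tcp [0.4562 0.1833 0.3088] [-1.8000e+02  1.0000e-02 -1.0979e+02] t 14.1 F [-0.3 -1.6 -1.9] w 0.0261
shift [0.0003 0.0001 0.0012] turn [-0.    0.01 -0.04]
```

View pics/s5c.png

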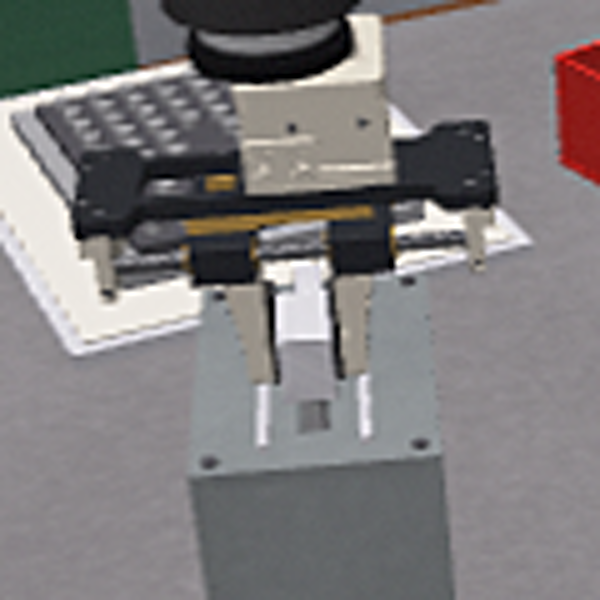

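The blade is in the slot, seen at crop (314,415) between the roof and the underside of the head. The shutter is open, and the contact forces are only the gauge's own weight, so I'll hand it in.

```bash
python3 -c "
from plant import r
print(r.close_job())"
```

```text
the job is handed in; nothing more can be done
None
```

I handed the job in at 14.1 s with the shutter slid about 71 mm to roughly 74 mm and the flat gauge hanging upright in the slot from the gripper, head about 16 mm above the roof and no sign of contact; the hand-in returned no verdict.

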